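Refit the pen pot on its carousel studs

ROBOT

A 6-joint arm with a two-finger parallel gripper is mounted at the origin on the work surface. World frame = base frame: x ahead of the robot, y to its left, z up, the work surface at z = 0. Lengths are in m, angles in rad, forces in N, time in s.
With the tool pointing down it reaches from about 0.325 to 1 m from the base axis. Payload 5.1 kg.
Tool frame: the origin (TCP) lies midway between the tips of the shut fingers; the grasp point (between the pads) lies 19 mm behind it; z points along the fingers, y is the line along which they close (so a half turn about z gives the same grasp; the last joint's range is limited). The gripper opens to 85 mm and grips with 20 to 120 N. Pads are 22 mm wide; open, the fingers measure 114 mm over their backs; the gripper's body (76 mm by 85 mm) begins 54 mm behind the grasp point. The pads swing forward as they close: fully open they stand 13 mm farther back than shut.
Start: joints at [-1.185, 0.124, 1.65, -0, 1.367, -0.083], TCP at [0.294, -0.58, 0.231] pointing down, gripper open.
Joint ranges: [-2.61, 2.61], [-1.02, 2.33], [0.03, 2.71], [-1.35, 4.49], [0.32, 2.68], [-2.91, 2.91]. Speed limits (rad/s): [2.57, 2.57, 3.14, 3.14, 3.14, 3.14].

INTERFACE

Orientations are given as [roll, pitch, yaw] about the fixed x, y, z axes, in that order (R = Rz(yaw) Ry(pitch) Rx(roll)).
In Python, from plant import robot gives the robot as it stands.
- The arm moves only by the shell command python3 -m pendant 'ROWS' [OPENING]. ROWS is JSON, one flat list of numbers, 6 for each row, row after row: the shift along the tool's x, y, z in units of 30 mm (1.0 is 30 mm), then the turn, a rotation vector about the tool's x, y, z in units of 6 degrees (1.0 is 6 degrees). A call has 1 to 5 rows; each row shifts and turns the commanded pose from where the row before left it, along the tool's axes as they then stand; what a row does not reach is not made up. A row lasts 1/8 s, in which the tool goes at most 62.5 mm and 10.7 degrees, less where a joint would pass 70% of its speed; a pose out of reach is approached as far as the arm can. A call is refused whole if a number of a shift passes 1 or a number of a turn 1, either way. A call with a gripper value outside its range is refused whole. OPENING is the closure, from 0 (fully open) to 1 (shut), set as the call begins (- or left out, the last holds). The fingers move at their own pace and stop on an object; the grip force is fixed at half the most. Time passes only in rows, so rows that do not move let the fingers close. It gives the time, the measured TCP pose, the force, the opening and the grip force at its end, in the units of the state.
- robot.get_state(): the state, without advancing time (a new reading comes with each control period).
- robot.snapshot(name): name is "scene" or "side" or "wrist"; returns the picture (480x640x3 uint8, red, green, blue); there is no depth.
- robot.camera_params(name): a dict with "camera_matrix" (3x3 intrinsics, pixels), "rvec" (rotation vector, rad) and "tvec" (3), from world to camera coordinates, as OpenCV has them; the wrist camera has in their place "T_tool_cam" (4x4, takes a point from camera to tool coordinates, whose origin is the TCP and whose axes are the flange's). Camera axes: x right, y down, z forward; pixel columns grow to the right and rows downward; lengths in m; the calibration is good to about 2 mm. The wrist camera is an equidistant fisheye: a pixel r from the principal point sees the ray r / f radians off the axis. A picture is of the moment at which its call begins: read the wrist's pose just before it. camera_params takes no time and is no camera call.
- robot.close_job(): hands the job in; it is judged then, once.
The state is a dict: "time_s": time; "joints": joint angles; "dq": joint speeds; "joint_torque": joint torques, N m; "tool_pos": TCP position; "orientation": TCP orientation; "ft_force": force on the tool from outside, world axes, zero at the start; "torque": the same for the moment, N m; "grip_width": opening from 0.0 (shut) to 1.0 (fully open); "gripper_force": force on a finger pad.
Only numpy, scipy, OpenCV 4.12 (cv2) and the standard library are available. Lean on these libraries where they do the work, as an engineer would, in place of code of your own. Each camera call takes 0.05 s, during which the arm holds its last target. There are 200 camera calls.

TASK

Put the pen pot back on the desk carousel: pick it up, set it over the turntable's centre spigot, and, resting it only lightly on the four studs, turn it until its corner holes find them, then slide it fully home, flush on the turntable. Keep hold of it until it is home, never press hard on the studs (about 15 N is plenty), then let go of it, and leave the glue stick, highlighter and stapler where they are.

Things in the scene. Friction and masses are not known exactly. Their poses are not given: they have to be found in the camera images.
- pot: Pen pot, 0.13 to 0.25 kg: a tube on a square aluminium flange 80 x 80 x 6 mm. Through the flange: a 42 mm centre bore and four 10.5 mm corner holes at x, y = +/-28 mm, so it fits every quarter turn. Origin: centre of the flange's underside, z up, x and y square to its edges. It starts standing on the table.
- pot_rim (a point): Centre of the pot tube's open top, 71 mm above the pot's origin. The tube is black, upright, 50 mm outside and 42 mm inside diameter, open at both ends, from the flange up to here: grip it across its outside.
- base: Carousel foot, fixed: aluminium block 130 x 130 x 15 mm, origin at the centre of its underside, x and y square to its edges. Over it, on a rubber cushion, a round black turntable, 124 mm diameter, with spigot and studs. The turntable stands at ANY angle, not measured and unrelated to the foot's x and y: look at the studs or feel for them. A brake holds it against up to 3 N m.
- base_top (a point): Centre of the turntable's upper face, 33 mm above the table when unloaded, where the pot's origin must come to lie. The cushion lets the whole turntable, with this point, sink about 1 mm per 2.5 N pressed on it, at most 12 mm. Axes as the foot's. The spigot rises from here: 40 mm diameter, straight for 17 mm, then tapering to 30 mm diameter at its top, 24 mm up.
- stud_tips (a point): Point on the turntable's axis at the height of the stud tips, 13 mm above the face; axes as the foot's. Four steel studs, 8 mm diameter, the top 2.5 mm tapering to 4 mm, on a 56 mm square about the axis. Out of line, the flange stands on the tips at this height, centred by the spigot to about 1 mm; within about 3 degrees of a match it can drop over them.
- glue_stick: Bystander: upright white glue stick with a red cap, 28 mm diameter, 88 mm tall. Origin at the centre of its underside.
- highlighter: Bystander: flat yellow and black highlighter lying down, 112 x 27 x 17 mm. Origin at its underside.
- stapler: Bystander: blue and black stapler lying on the table, 130 x 36 x 46 mm. Origin at the centre of its underside.

How it is judged:
By the outcome, as a careful person would: the job done as asked, in the order asked, and still so for the second after the job is handed in, with the robot touching nothing.
It also fails if it takes over 54 s, if anything falls off the work surface, if the arm or the gripper's body presses on something with over 40 N, if the wrist force passes 120 N, or if a joint passes its speed limit or range.

## Working session

There is one attempt and no reset: what is moved stays moved. The work goes in short steps, Python scripts to look and compute and a shell command to move; the robot and the scene stay as the last step left them, time stands still between calls to the robot, and variables do not carry over. Pictures are saved under pics/ and viewed, at most 10 in all, crops included, and the job is handed in when it is done.

```bash
mkdir -p pics; ls; cat > h.py <<'E'
import numpy as np, cv2
from plant import robot
from scipy.spatial.transform import Rotation as R
def cast(name,u,v,z):
    c=robot.camera_params(name);K=np.array(c["camera_matrix"]);Rm=cv2.Rodrigues(np.array(c["rvec"],float))[0];t=np.array(c["tvec"],float).ravel()
    d=Rm.T@np.linalg.inv(K)@[u,v,1];o=-Rm.T@t
    return o+d*(z-o[2])/d[2]
def T_tool():
    s=robot.get_state();T=np.eye(4);T[:3,:3]=R.from_euler('xyz',s["orientation"]).as_matrix();T[:3,3]=s["tool_pos"];return T
def wcast(T,u,v,z):
    c=robot.camera_params("wrist");K=np.array(c["camera_matrix"]);A=T@np.array(c["T_tool_cam"])
    x=np.array([u-K[0,2],v-K[1,2]]);r=np.hypot(*x);a=r/K[0,0]
    d=A[:3,:3]@np.r_[x/max(r,1e-9)*np.sin(a),np.cos(a)];o=A[:3,3]
    return o+d*(z-o[2])/d[2]
E
python3 - <<'E'
from h import *
print(robot.get_state());print(robot.camera_params("scene"));print(robot.camera_params("wrist"))
a=robot.snapshot("scene");b=robot.snapshot("side")
cv2.imwrite("pics/a.png",a[...,::-1]);cv2.imwrite("pics/b.png",b[...,::-1])
E
```

```text
pics
{'time_s': 0.0, 'joints': array([-1.18457434e+00,  1.24548476e-01,  1.65168586e+00, -3.07683119e-05,
        1.36750652e+00, -8.26096321e-02]), 'dq': array([ 7.33374724e-04,  4.70479254e-04, -3.43075150e-04, -3.89564313e-04,
        4.90346419e-04,  8.08448757e-05]), 'joint_torque': array([-2.91849437e-04, -4.23617005e+01, -3.65452802e+01, -8.95795847e-05,
        6.85890001e-03,  6.64784068e-07]), 'tool_pos': array([ 0.29342611, -0.57930789,  0.23001795]), 'orientation': array([-3.13944930e+00, -1.47241126e-04,  4.68837709e-01]), 'ft_force': array([-0.25635394, -0.47558119, -0.50246817]), 'torque': array([-0.02853882, -0.01663036,  0.06667242]), 'gripper_force': 0.0, 'grip_width': 1.0060112091018882}
{'camera_matrix': array([[441.8597371 ,   0.        , 323.32001483],
       [  0.        , 441.8597371 , 242.50463661],
       [  0.        ,   0.        ,   1.        ]]), 'rvec': array([ 2.0364672 ,  0.69427574, -0.39211189]), 'tvec': array([-0.47333278, -0.12041538,  1.00895359])}
{'camera_matrix': array([[371.64829954,   0.        , 322.84192482],
       [  0.        , 371.64829954, 235.03751334],
       [  0.        ,   0.        ,   1.        ]]), 'T_tool_cam': array([[-4.52643930e-04, -9.60816036e-01, -2.77186471e-01,
         7.03089138e-02],
       [ 9.99999470e-01, -1.78569963e-04, -1.01401343e-03,
         2.49062180e-04],
       [ 9.24783190e-04, -2.77186784e-01,  9.60815608e-01,
        -1.41994831e-01],
       [ 0.00000000e+00,  0.00000000e+00,  0.00000000e+00,
         1.00000000e+00]])}
```

View pics/a.png

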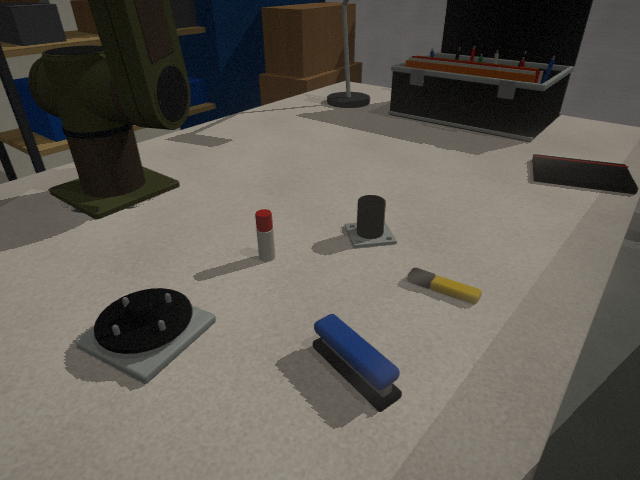

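View pics/b.png

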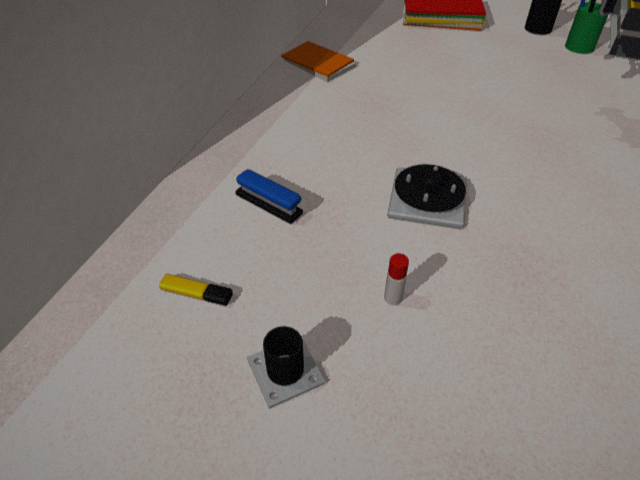

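The scene view shows the carousel at about (145,325) with stud tips at (125,299), (168,296), (162,323) and (116,327). The pot is at (371,218) and the glue stick at (264,235). In the side view the pot flange corners are near (248,358), (270,405) and (327,380), and the studs are at (435,168), (454,187), (426,195) and (409,177).

```bash
python3 - <<'E'
from h import *
np.set_printoptions(precision=4,suppress=True)
def studs(n,ps):
    P=np.array([cast(n,u,v,.046)[:2] for u,v in ps]);c=P.mean(0);d=P-c
    print(n,"studs c",c,np.linalg.norm(d,axis=1),np.degrees(np.arctan2(d[:,1],d[:,0]))%90)
studs("scene",[(125,298),(168,295),(162,322),(116,327)])
studs("side",[(435,168),(454,187),(426,195),(409,177)])
# flange corners via top z=.006
C=np.array([cast("side",*p,.006)[:2] for p in [(248,358),(270,404),(327,378)]])
print("pot side c",(C[0]+C[2])/2,C, np.degrees(np.arctan2(*(C[2]-C[1])[::-1]))%90)
C=np.array([cast("scene",*p,.006)[:2] for p in [(344,225),(352,245),(396,240)]])
print("pot scene c",(C[0]+C[2])/2,np.degrees(np.arctan2(*(C[2]-C[1])[::-1]))%90)
print("glue",cast("side",395,301,0),cast("scene",266,259,0),"rim",cast("side",283,342,.071),cast("scene",371,202,.071))
print("hl",cast("side",160,282,.01),cast("side",231,297,.01),"stapler",cast("side",240,180,.03),cast("side",300,205,.03))
a=cv2.imread("pics/a.png")[280:390,70:230];b=cv2.imread("pics/b.png")
cv2.imwrite("pics/c.png",np.vstack([cv2.resize(b[155:235,380:480],(750,600))[:300*2]]))
E
```

```text
scene studs c [ 0.4761 -0.2291] [0.0416 0.0391 0.04   0.0397] [0.9519 0.6224 1.706  2.926 ]
side studs c [ 0.4731 -0.2254] [0.0395 0.0401 0.0377 0.0386] [2.936  0.6453 0.6985 3.2684]
pot side c [0.5675 0.1772] [[0.6229 0.1831]
 [0.5664 0.2323]
 [0.5122 0.1713]] 48.35429900489774
pot scene c [0.5682 0.1804] 49.33453550334847
glue [0.4645 0.0112 0.    ] [0.4704 0.0038 0.    ] rim [0.5689 0.179  0.071 ] [0.5699 0.1775 0.071 ]
hl [0.8064 0.117  0.01  ] [0.6921 0.1022 0.01  ] stapler [ 0.7928 -0.1226  0.03  ] [ 0.6674 -0.1018  0.03  ]
```

```bash
python3 -m pendant '[0.95,-0.7,0.15,0,0,0, 0.95,-0.7,0.15,0,0,0, 0.95,-0.7,0.15,0,0,0, 0.95,-0.7,0.15,0,0,0, 0.95,-0.7,0.15,0,0,0]' 
python3 -m pendant '[0.95,-0.7,0.15,0,0,0, 0.95,-0.7,0.15,0,0,0, 0.95,-0.7,0.15,0,0,0, 0.95,-0.7,0.15,0,0,0, 0.95,-0.7,0.15,0,0,0]' 
python3 -m pendant '[0.95,-0.7,0.15,0,0,0, 0,0,0,0,0,0, 0,0,0,0,0,0]' 
python3 - <<'E'
from h import *
T=T_tool();w=robot.snapshot("wrist");cv2.imwrite("pics/w1.png",w[...,::-1]);np.save("T1.npy",T);print(T)
E
```

```text
time_s: 0.72
tool_pos: [0.3735, -0.4205, 0.2081]
orientation: [-3.141, 0.0, 0.469]
ft_force: [-0.4, 0.3, -0.5]
grip_width: 0.998
gripper_force: 0.0
time_s: 1.35
tool_pos: [0.4532, -0.2625, 0.1857]
orientation: [-3.141, 0.0, 0.469]
ft_force: [1.0, 0.5, -0.7]
grip_width: 0.999
gripper_force: 0.0
time_s: 1.72
tool_pos: [0.4687, -0.2324, 0.1816]
orientation: [-3.142, 0.001, 0.469]
ft_force: [-0.7, 0.3, 0.2]
grip_width: 0.999
gripper_force: 0.0
[[ 8.91999319e-01  4.52036401e-01 -5.53759514e-04  4.68702493e-01]
 [ 4.52036376e-01 -8.91999486e-01 -1.77334728e-04 -2.32373088e-01]
 [-5.74114954e-04 -9.21369871e-05 -9.99999831e-01  1.81619356e-01]
 [ 0.00000000e+00  0.00000000e+00  0.00000000e+00  1.00000000e+00]]
```

View pics/w1.png

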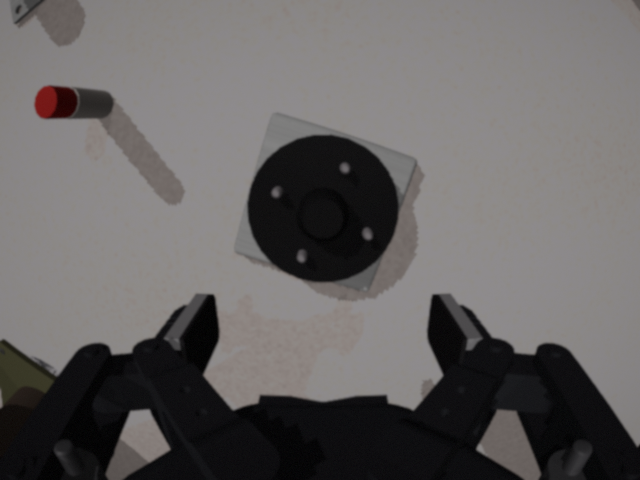

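The wrist view shows the turntable centred near (322,210), studs at (345,167), (277,192), (302,256) and (367,234), and the spigot at about (322,215).

```bash
cat >> h.py <<'E'
def blobs(g,ps,r=11):
    out=[]
    for u,v in ps:
        p=g[v-r:v+r+1,u-r:u+r+1].astype(float);m=cv2.threshold(p.astype(np.uint8),0,1,cv2.THRESH_BINARY+cv2.THRESH_OTSU)[1]
        n,l,s,c=cv2.connectedComponentsWithStats(m);k=1+np.argmax(s[1:,4]);out.append((c[k]+[u-r,v-r]))
    return np.array(out)
E
python3 - <<'E'
from h import *
np.set_printoptions(precision=4,suppress=True)
T=np.load("T1.npy");im=cv2.imread("pics/w1.png");g=cv2.cvtColor(im,6)
B=blobs(g,[(345,167),(277,192),(302,256),(367,234)]);print(B)
for z in(.041,.044):
    P=np.array([wcast(T,*b,z)[:2] for b in B]);c=P.mean(0);d=P-c
    print(c,np.linalg.norm(d,axis=1),(np.degrees(np.arctan2(d[:,1],d[:,0]))%90))
m=((g<60)*255).astype(np.uint8);m[290:]=0
cs=cv2.findContours(m,0,1)[0];q=max(cs,key=cv2.contourArea)
pts=np.array([wcast(T,*p[0],.033)[:2] for p in q]).astype(np.float32);print(cv2.minEnclosingCircle(pts),cv2.fitEllipse(pts))
E
```

```text
[[344.3415 167.4634]
 [275.7097 191.6237]
 [301.1308 255.7477]
 [366.9245 233.434 ]]
[ 0.4744 -0.2287] [0.0393 0.0396 0.0393 0.0394] [1.2059 1.6643 1.4356 1.6679]
[ 0.4751 -0.2284] [0.0389 0.0391 0.0389 0.039 ] [1.2059 1.6643 1.4356 1.6679]
((0.47389131784439087, -0.2296159267425537), 0.0613863542675972) ((0.4740804135799408, -0.229537233710289), (0.12090642750263214, 0.12116358429193497), 176.44049072265625)
```

```bash
python3 -m pendant '[0.95,-0.95,0,0,0,0, 0.95,-0.95,0,0,0,0, 0.95,-0.95,0,0,0,0, 0.95,-0.95,0,0,0,0, 0.95,-0.95,0,0,0,0]' 
python3 -m pendant '[0.95,-0.95,0,0,0,0, 0.95,-0.95,0,0,0,0, 0.9,-0.95,0,0,0,0, 0.4,-0.95,0,0,0,0, 0,-0.95,0,0,0,0]'
python3 -m pendant '[0,-0.8,0,0,0,0, 0,0,0,0,0,0, 0,0,0,0,0,0]'
python3 - <<'E'
from h import *
T=T_tool();w=robot.snapshot("wrist");cv2.imwrite("pics/w2.png",w[...,::-1]);np.save("T2.npy",T);print(T)
E
```

```text
time_s: 2.4
tool_pos: [0.5321, -0.0407, 0.1821]
orientation: [3.141, -0.0, 0.467]
ft_force: [0.7, -0.7, 0.5]
grip_width: 0.999
gripper_force: 0.0
time_s: 3.02
tool_pos: [0.5536, 0.1298, 0.1819]
orientation: [3.141, -0.0, 0.467]
ft_force: [-0.1, 0.9, -0.4]
grip_width: 1.006
gripper_force: 0.0
time_s: 3.4
tool_pos: [0.5427, 0.1502, 0.182]
orientation: [3.141, -0.0, 0.468]
ft_force: [0.8, -0.1, 0.2]
grip_width: 0.996
gripper_force: 0.0
[[ 8.92622787e-01  4.50804064e-01  5.05839366e-04  5.42655777e-01]
 [ 4.50804244e-01 -8.92622781e-01 -3.23125526e-04  1.50214244e-01]
 [ 3.05857442e-04  5.16463741e-04 -9.99999820e-01  1.81990387e-01]
 [ 0.00000000e+00  0.00000000e+00  0.00000000e+00  1.00000000e+00]]
```

View pics/w2.png

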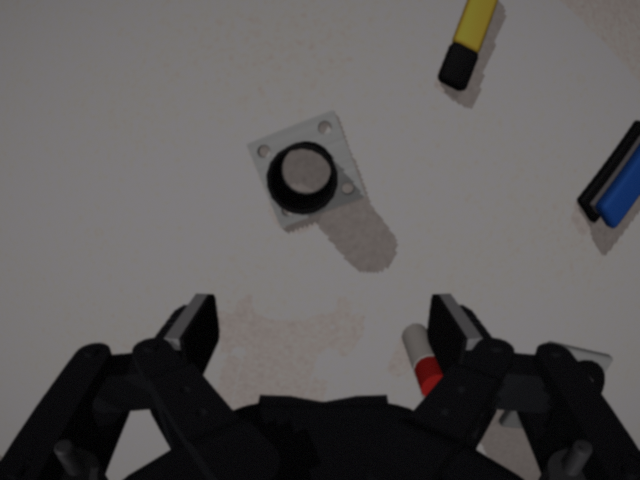

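The pot rim appears as a black ring at about (302,178). The flange corners are near (248,144), (334,112), (362,198) and (288,231), and the holes are at (264,151), (325,127), (348,187).

```bash
python3 - <<'E'
from h import *
np.set_printoptions(precision=4,suppress=True)
T=np.load("T2.npy");im=cv2.imread("pics/w2.png");g=cv2.cvtColor(im,6)
m=np.zeros_like(g);m[125:225,255:350]=(g<45)[125:225,255:350]*255
q=max(cv2.findContours(m,0,1)[0],key=cv2.contourArea)
pts=np.array([wcast(T,*p[0],.071)[:2] for p in q]).astype(np.float32)
print("rim",cv2.minEnclosingCircle(pts),cv2.fitEllipse(pts))
C=np.array([wcast(T,*p,.006)[:2] for p in [(248,144),(334,112),(362,198),(288,231)]]);print("c",C.mean(0))
e=np.roll(C,-1,0)-C;print(np.linalg.norm(e,axis=1),np.degrees(np.arctan2(e[:,1],e[:,0]))%90)
H=np.array([wcast(T,*p,.006)[:2] for p in [(264,151),(325,127),(348,187)]]);print("holes c",(H[0]+H[2])/2)
for e in(H[1]-H[0],H[2]-H[1]):print(np.linalg.norm(e),np.degrees(np.arctan2(e[1],e[0]))%90)
for p in [(.5685,.1785)]:
    d=np.linalg.inv(T)@np.r_[p,0,1];print("tool shift units",d[:2]/.03)
E
```

```text
rim ((0.570276141166687, 0.18028661608695984), 0.0255457554012537) ((0.5699774026870728, 0.17983072996139526), (0.047324057668447495, 0.04957856982946396), 98.23303985595703)
c [0.5683 0.1776]
[0.0782 0.0782 0.0717 0.0845] [46.4657 45.2211 51.3921 49.9618]
holes c [0.5699 0.18  ]
0.05590622790337684 47.679136731168114
0.05535665696209933 47.866679320818804
tool shift units [ 1.1922 -0.4564]
```

```bash
python3 -m pendant '[0.65,-0.23,0.2,0,0,0, 0.6,-0.23,0.3,0,0,0, 0,0,0.9,0,0,0, 0,0,0.9,0,0,0, 0,0,0.9,0,0,0]' 
python3 -m pendant '[0,0,0.9,0,0,0, 0,0,0.8,0,0,0, 0,0,0.3,0,0,0, 0,0,0,0,0,0, 0,0,0,0,0,0]'
python3 -m pendant '[0,0,0,0,0,0, 0,0,0,0,0,0, 0,0,0,0,0,0, 0,0,0,0,0,0, 0,0,0,0,0,0]' 1
python3 -m pendant '[0,0,0,0,0,0, 0,0,0,0,0,0, 0,0,0,0,0,0]'
```

```text
time_s: 4.08
tool_pos: [0.57, 0.1794, 0.085]
orientation: [3.141, -0.0, 0.467]
ft_force: [0.6, 0.3, 0.2]
grip_width: 0.999
gripper_force: 0.0
time_s: 4.7
tool_pos: [0.5704, 0.1805, 0.0271]
orientation: [3.141, -0.002, 0.468]
ft_force: [0.9, 0.6, 0.0]
grip_width: 1.001
gripper_force: 0.0
time_s: 5.32
tool_pos: [0.5701, 0.1807, 0.0269]
orientation: [3.141, -0.002, 0.469]
ft_force: [-0.3, -0.0, 6.5]
grip_width: 0.566
gripper_force: 62.5
time_s: 5.7
tool_pos: [0.5701, 0.1807, 0.0269]
orientation: [3.141, -0.002, 0.469]
ft_force: [-1.3, -0.6, 4.9]
grip_width: 0.567
gripper_force: 62.5
```

```bash
python3 -m pendant '[0,0,-0.5,0,0,0, 0,0,-1,0,0,0, 0,0,-1,0,0,0, 0,0,-1,0,0,0, 0,0,-1,0,0,0]' 
python3 -m pendant '[-0.4,0.4,0,0,0,0, -0.75,0.9,0,0,0,0, -0.75,0.9,0,0,0,0, -0.75,0.9,0,0,0,0, -0.75,0.9,0,0,0,0]'
python3 -m pendant '[-0.75,0.9,0,0,0,0, -0.75,0.9,0,0,0,0, -0.75,0.9,0,0,0,0, -0.75,0.9,0,0,0,0, -0.75,0.9,0,0,0,0]'
python3 -m pendant '[-0.75,0.9,0,0,0,0, -0.75,0.9,0,0,0,0, -0.35,0.45,0,0,0,0, 0,0,0,0,0,-0.65, 0,0,0,0,0,-0.65]'
python3 -m pendant '[0,0,0,0,0,0, 0,0,0,0,0,0]'
python3 - <<'E'
from h import *
T=T_tool();w=robot.snapshot("wrist");cv2.imwrite("pics/w3.png",w[...,::-1]);np.save("T3.npy",T);print(T)
s=robot.snapshot("side");cv2.imwrite("pics/s3.png",s[130:280,330:530,::-1].repeat(4,0).repeat(4,1))
d=np.linalg.inv(T)@[.475,-.2286,0,1];print(d[:2]/.03)
E
```

```text
time_s: 6.32
tool_pos: [0.5686, 0.1804, 0.1616]
orientation: [-3.141, 0.001, 0.469]
ft_force: [0.1, -1.4, -1.8]
grip_width: 0.562
gripper_force: 62.0
time_s: 6.95
tool_pos: [0.5302, 0.0256, 0.1584]
orientation: [-3.14, 0.004, 0.468]
ft_force: [0.1, -0.9, -1.2]
grip_width: 0.564
gripper_force: 62.1
time_s: 7.58
tool_pos: [0.4907, -0.145, 0.1584]
orientation: [-3.139, 0.003, 0.468]
ft_force: [0.6, 0.3, -2.1]
grip_width: 0.567
gripper_force: 62.1
time_s: 8.2
tool_pos: [0.4731, -0.2289, 0.1594]
orientation: [-3.139, 0.001, 0.607]
ft_force: [0.4, 0.7, -1.6]
grip_width: 0.565
gripper_force: 62.1
time_s: 8.45
tool_pos: [0.4738, -0.2288, 0.1602]
orientation: [-3.141, 0.0, 0.604]
ft_force: [-0.3, -0.6, -1.4]
grip_width: 0.567
gripper_force: 62.1
[[ 8.22974590e-01  5.68077455e-01 -9.11140786e-04  4.73771046e-01]
 [ 5.68078064e-01 -8.22974404e-01  6.66140057e-04 -2.28797363e-01]
 [-3.71426397e-04 -1.06581543e-03 -9.99999363e-01  1.60179711e-01]
 [ 0.00000000e+00  0.00000000e+00  0.00000000e+00  1.00000000e+00]]
[0.0394337  0.02354794]
```

View pics/w3.png

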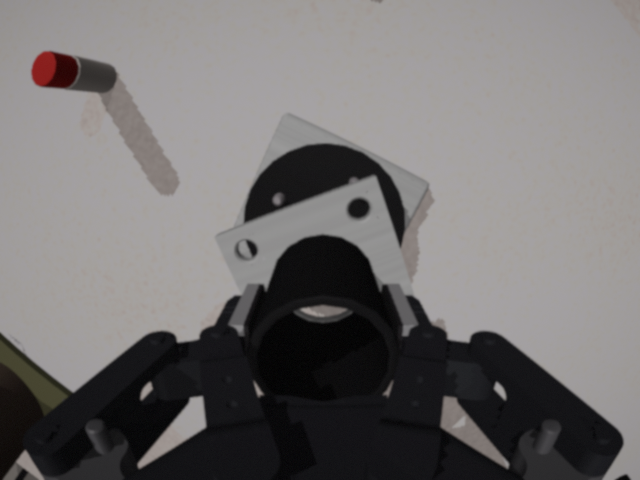

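View pics/s3.png

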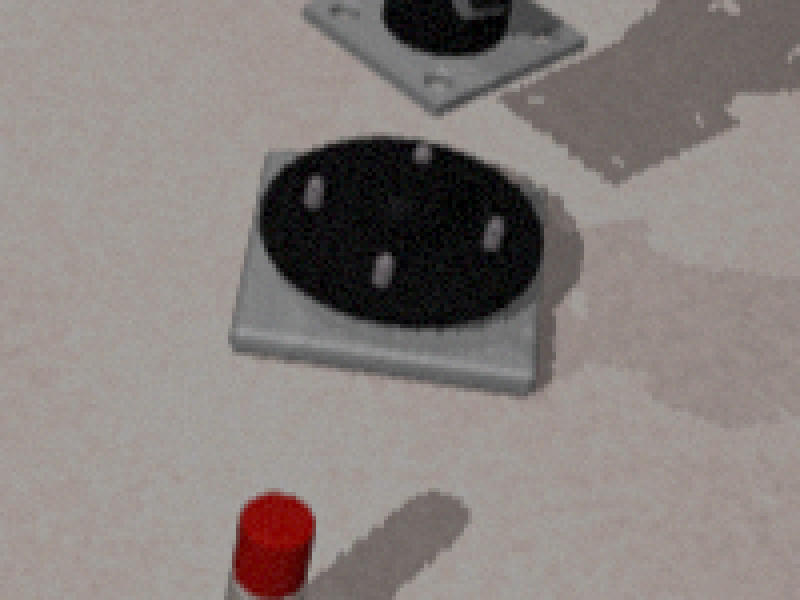

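The pot hangs upright in the gripper above the turntable. In the wrist view its holes are at (358,208) and (246,250), rotated clear of the studs at (279,199) and (353,182). The side view confirms it is clear of the glue stick.

```bash
python3 - <<'E'
from h import *
np.set_printoptions(precision=4,suppress=True)
T=np.load("T3.npy")
H=np.array([wcast(T,*p,.1393) for p in [(246,250),(358,208)]])
e=H[1]-H[0];L=np.linalg.norm(e);print(L,np.degrees(np.arctan2(e[1],e[0]))%90)
n=np.array([e[1],-e[0],0]);c=H.mean(0)+n/2
print(c,(np.linalg.inv(T)@np.r_[c,1]))
E
```

```text
0.055500000203569176 55.66151551056483
[ 0.4738 -0.2287  0.1393] [ 0.0001 -0.0001  0.0209  1.    ]
```

```bash
python3 -m pendant '[0.02,0.02,0.6,0,0,0, 0,0,0.9,0,0,0, 0,0,0.6,0,0,0, 0,0,0.2,0,0,0, 0,0,0,0,0,0]' 
python3 -m pendant '[0,0,0.2,0,0,0, 0,0,0.2,0,0,0, 0,0,0.15,0,0,0, 0,0,0,0,0,0, 0,0,0,0,0,0]'
```

```text
time_s: 9.18
tool_pos: [0.4749, -0.2293, 0.0915]
orientation: [-3.141, 0.0, 0.605]
ft_force: [0.7, -0.3, -1.9]
grip_width: 0.57
gripper_force: 62.1
time_s: 9.8
tool_pos: [0.4751, -0.2294, 0.0754]
orientation: [3.141, -0.0, 0.605]
ft_force: [-0.6, 1.0, -1.4]
grip_width: 0.566
gripper_force: 62.1
```

```bash
python3 -m pendant '[0,0,0.1,0,0,0, 0,0,0,0,0,0, 0,0,0,0,0,0]'; python3 -m pendant '[0,0,0.05,0,0,0, 0,0,0,0,0,0, 0,0,0,0,0,0]' 
```

```text
time_s: 10.18
tool_pos: [0.4754, -0.2296, 0.0727]
orientation: [3.141, -0.0, 0.605]
ft_force: [0.2, -0.5, -0.4]
grip_width: 0.565
gripper_force: 62.3
time_s: 10.55
tool_pos: [0.4753, -0.2295, 0.0713]
orientation: [3.141, -0.0, 0.605]
ft_force: [0.7, 0.3, 2.6]
grip_width: 0.563
gripper_force: 62.4
```

```bash
python3 -m pendant '[0,0,0.05,0,0,0, 0,0,0,0,0,0, 0,0,0,0,0,0]'; python3 -m pendant '[0,0,0,0,0,0.3, 0,0,0,0,0,0.3, 0,0,0,0,0,0.2, 0,0,0,0,0,0]'; python3 -m pendant '[0,0,0,0,0,0.2, 0,0,0,0,0,0, 0,0,0,0,0,0]';python3 -m pendant '[0,0,0,0,0,0.2, 0,0,0,0,0,0, 0,0,0,0,0,0]'
```

```text
time_s: 10.92
tool_pos: [0.4754, -0.2296, 0.0701]
orientation: [3.141, -0.0, 0.605]
ft_force: [-1.2, -0.0, 6.0]
grip_width: 0.563
gripper_force: 62.7
time_s: 11.42
tool_pos: [0.4749, -0.2292, 0.0692]
orientation: [-3.141, -0.0, 0.52]
ft_force: [0.0, -0.0, 4.0]
grip_width: 0.561
gripper_force: 62.0
time_s: 11.8
tool_pos: [0.4747, -0.2292, 0.0688]
orientation: [-3.141, 0.0, 0.5]
ft_force: [-0.4, -1.6, 0.4]
grip_width: 0.567
gripper_force: 61.7
time_s: 12.18
tool_pos: [0.4746, -0.229, 0.0688]
orientation: [-3.141, 0.001, 0.48]
ft_force: [0.7, 0.1, -1.7]
grip_width: 0.566
gripper_force: 62.1
```

```bash
python3 -m pendant '[0,0,0,0,0,0.3, 0,0,0.1,0,0,0, 0,0,0,0,0,0, 0,0,0,0,0,0]'; python3 -m pendant '[0,0,0.1,0,0,0, 0,0,0,0,0,0, 0,0,0,0,0,0]'
```

```text
time_s: 12.68
tool_pos: [0.475, -0.2293, 0.0662]
orientation: [-3.141, 0.0, 0.448]
ft_force: [-1.3, 0.2, -2.0]
grip_width: 0.566
gripper_force: 62.2
time_s: 13.05
tool_pos: [0.475, -0.2293, 0.0633]
orientation: [-3.141, 0.0, 0.448]
ft_force: [0.2, -0.9, -1.5]
grip_width: 0.563
gripper_force: 62.2
```

Studs found and no resistance; sliding home.

```bash
python3 -m pendant '[0,0,0.1,0,0,0, 0,0,0,0,0,0, 0,0,0,0,0,0]'; python3 -m pendant '[0,0,0.06,0,0,0, 0,0,0,0,0,0, 0,0,0,0,0,0]'
```

```text
time_s: 13.42
tool_pos: [0.4749, -0.2293, 0.0602]
orientation: [-3.141, 0.0, 0.448]
ft_force: [-0.4, 0.7, -1.0]
grip_width: 0.562
gripper_force: 62.2
time_s: 13.8
tool_pos: [0.4752, -0.2294, 0.0589]
orientation: [3.141, -0.0, 0.448]
ft_force: [-1.1, 0.3, 3.1]
grip_width: 0.564
gripper_force: 62.4
```

```bash
python3 -m pendant '[0,0,0.05,0,0,0, 0,0,0,0,0,0, 0,0,0,0,0,0]'; python3 -m pendant '[0,0,0,0,0,0, 0,0,0,0,0,0, 0,0,0,0,0,0, 0,0,0,0,0,0, 0,0,0,0,0,0]' 0;  python3 -m pendant '[0,0,-0.3,0,0,0, 0,0,-0.6,0,0,0, 0,0,-0.9,0,0,0, 0,0,-0.9,0,0,0, 0,0,-0.9,0,0,0]'; python3 -m pendant '[-0.9,0,-0.9,0,0,0, -0.9,0,0,0,0,0, -0.9,0,0,0,0,0, 0,0,0,0,0,0, 0,0,0,0,0,0]'
python3 - <<'E'
from h import *
T=T_tool();w=robot.snapshot("wrist");s=robot.snapshot("side")
cv2.imwrite("pics/w4.png",w[...,::-1]);cv2.imwrite("pics/s4.png",s[...,::-1]);np.save("T4.npy",T)
v=np.hstack([cv2.resize(w[60:360,170:470],(400,400)),cv2.resize(s[130:330,330:530],(400,400),interpolation=2)])
cv2.imwrite("pics/v4.png",v[...,::-1])
E
```

```text
time_s: 14.18
tool_pos: [0.4752, -0.2294, 0.0576]
orientation: [3.141, -0.0, 0.448]
ft_force: [-3.5, 1.8, 5.0]
grip_width: 0.564
gripper_force: 62.7
time_s: 14.8
tool_pos: [0.475, -0.2293, 0.057]
orientation: [3.142, -0.0, 0.448]
ft_force: [-0.8, 0.1, 0.2]
grip_width: 1.001
gripper_force: 0.0
time_s: 15.42
tool_pos: [0.4754, -0.2295, 0.1677]
orientation: [3.14, -0.001, 0.448]
ft_force: [0.5, 0.1, -0.1]
grip_width: 1.004
gripper_force: 0.0
time_s: 16.05
tool_pos: [0.4025, -0.2644, 0.193]
orientation: [3.14, -0.001, 0.448]
ft_force: [-0.7, -0.4, -0.5]
grip_width: 0.998
gripper_force: 0.0
```

View pics/v4.png

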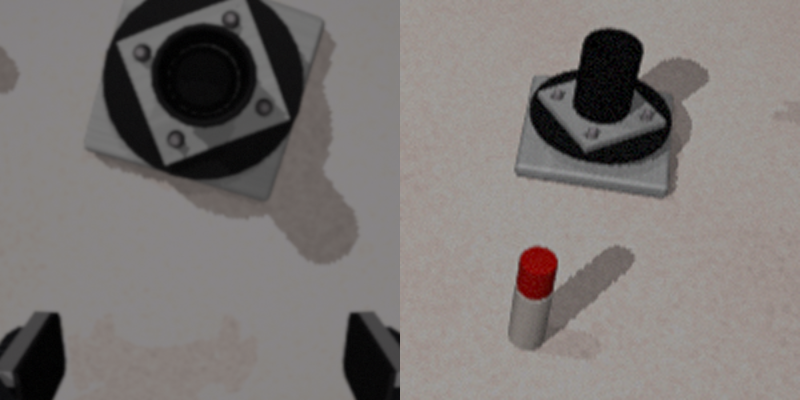

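The pot sits flush and level, with all four studs showing through its corner holes (left half, around (142,52), (231,19), (264,107), (177,139)). The gripper is clear and the glue stick has not moved.

```bash
python3 -c "
from plant import robot
print(robot.close_job())"
```

```text
the job is handed in; nothing more can be done
None
```

The pen pot is back on the carousel, flush on the turntable with all four studs through its holes; I let go only once it was home, no force reading passed about 8 N net on the studs, the bystanders were not touched, and the job was handed in at about 16 s.

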